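Blow the dust off the filter, then hold it up on its cam lever

ROBOT

A 6-joint arm with a two-finger parallel gripper is mounted at the origin on the work surface. World frame = base frame: x ahead of the robot, y to its left, z up, the work surface at z = 0. Lengths are in m, angles in rad, forces in N, time in s.
With the tool pointing down it reaches from about 0.375 to 0.975 m from the base axis. Payload 3.8 kg.
Tool frame: the origin (TCP) lies midway between the tips of the shut fingers; the grasp point (between the pads) lies 19 mm behind it; z points along the fingers, y is the line along which they close (so a half turn about z gives the same grasp; the last joint's range is limited). The gripper opens to 88 mm and grips with 3 to 60 N. Pads are 18 mm wide; open, the fingers measure 123 mm over their backs; the gripper's body (75 mm by 187 mm) begins 45 mm behind the grasp point.
Start: joints at [-1.272, 0.264, 1.604, -0, 1.274, -0.037], TCP at [0.222, -0.637, 0.239] pointing down, gripper open.
Joint ranges: [-2.63, 2.63], [-0.94, 2.18], [0.31, 2.57], [-1.31, 4.45], [0, 2.66], [-2.55, 2.55]. Speed limits (rad/s): [2.57, 2.57, 3.14, 3.14, 3.14, 3.14].

INTERFACE

Orientations are given as a rotation vector (axis times angle).
In Python, from cell import manip, inverse_kinematics, cams, order gives the robot as it stands. Calls block until the motion is done:
- manip.move_pose(position, orientation): joint-space move of the TCP to a pose.
- manip.move_linear(position, rate=0.15, rot=None): straight line of the TCP; rot=None keeps the orientation; rate is the mean speed in m/s.
- manip.set_joints(angles): joint-space move.
- manip.set_gripper(opening, force=None): finger opening in m; force is the grip in N (None keeps the last); returns when the fingers have stopped.
- manip.dwell(seconds).
- inverse_kinematics(position, orientation): joint angles nearest the present ones, or None.
- manip.state(): the state.
- cams.capture(name): name is "scene" or "side" or "wrist"; returns a dict with "image" (400x640x3 uint8, blue, green, red), "z_map" (400x640 float32, m along the optical axis (not along the pixel's ray), 0 where there is no reading), "intrinsics" (3x3 intrinsics, pixels), "k1" (the pictures are not rectified: a ray, as slopes to the right and down, at radius r is drawn at 1 + k1 r^2 times it, then the intrinsics apply), "position" and "orientation" of the camera in the world; the wrist camera has in their place "T_tool_cam" (4x4, takes a point from camera to tool coordinates, whose origin is the TCP and whose axes are the flange's). Camera axes: x right, y down, z forward; pixel columns grow to the right and rows downward; lengths in m; the calibration is good to about 2 mm. A picture is of the moment at which its call begins: read the wrist's pose just before it.
A pose or a line that the arm cannot do raises manip.IKError and nothing moves.
- order.close_job(): hands the job in; it is judged then, once.
The state is a dict: "clock": time; "joint_pos": joint angles; "joint_velocities": joint speeds; "tau": joint torques, N m; "tool_pos": TCP position; "tcp_rot": TCP orientation; "contact_force": force on the tool from outside, world axes, zero at the start; "moment": the same for the moment, N m; "gripper_width": finger opening in m; "grasp_force": force on a finger pad.
Only numpy, scipy, OpenCV 4.12 (cv2) and the standard library are available. Lean on these libraries where they do the work, as an engineer would, in place of code of your own. Each camera call takes 0.05 s, during which the arm holds its last target. There are 200 camera calls.

TASK

Squeeze the orange trigger of the air duster fully, keep it squeezed for half a second to blow the filter clean, and let it spring right back out. Then swing the red cam lever of the dust extractor up to the point of highest lift, where its handle stands straight above its shaft, and finish while holding it there with the fingers: it is sprung and drops back if let go. Leave the white figurine, the paint jar and the brush where they are.

Things in the scene. Friction and masses are not known exactly. Their poses are not given: they have to be found in the camera images.
- duster: Blue cordless air duster (pistol-shaped blower) clamped lying on its side in a low fixed stand; it does not move. Origin on the table under the barrel axis. z up, nozzle points along +y, the grip runs from the barrel towards -x; barrel (30 mm thick), grip and trigger all centred 100 mm above the table, with free space under grip and trigger. Nozzle ends 115 mm along +y, battery block 137 mm along -x.
- trigger_pinch (a point): Point to squeeze on the duster (axes as the duster's), 100 mm above the table, about midway across grip and trigger when squeezed. Grip: 24 mm thick in y, 26 mm high, its back face 20 mm towards -y. Orange trigger's outer face: 30 mm towards +y at rest. 50 mm across at rest, about 41 mm squeezed. The barrel starts 47 mm towards +x, the battery block 45 mm towards -x.
- trigger (a joint): Angle of the orange trigger blade (65 mm long, 8 mm thick, 18 mm high), hinged on an upright pin at its barrel end, 44 mm towards +x from trigger_pinch. 0 = out (rest), 0.26 rad = fully squeezed towards the grip. A spring returns it; a full squeeze takes about 10 N.
- extractor: White dust extractor, fixed: box 240 (x) x 200 (y) x 75 mm high with a blue-grey filter cassette on top (87 mm high at rest, about 103 mm raised). Origin under its centre on the table, z up. The cam lever is on its +y side.
- cam_shaft (a point): Fixed point on the axis of the cam lever's shaft, 50 mm above the table, level with the middle of the handle's length. Axes as the extractor's: y along the shaft away from the extractor, z up. The extractor's side wall is 65 mm towards -y; the cam disc and the red arm lie 39 to 63 mm towards -y.
- lever_handle (a point): Middle of the cam lever's red handle: round bar 16 mm thick, 76 mm long, parallel to the shaft (y), 95 mm from the shaft axis, free all round except the arm at its inner end. At rest 92 mm from the shaft towards the extractor's -x and 73 mm above the table; at highest lift straight above the shaft, 145 mm above the table.
- cam_lever (a joint): Angle of the cam lever: 0 = rest on its lower stop, handle towards the extractor's -x, 0.25 rad above level; grows as the handle swings up and over to +x. Highest lift at 1.32 rad (handle straight above the shaft); beyond, the cassette sinks again; stop at 2.3 rad. A spring drives it back to 0 (about 3.5 N at the handle at highest lift).
- filter_lift (a joint): How far the cam has raised the filter cassette, m: 0 at rest, about 0.016 at highest lift.
- figure_center (a point): Bystander: white unpainted animal figurine, 44 mm across, about 70 mm tall, loose, upright; point 33 mm above its foot.
- jar_center (a point): Bystander: small paint jar with black cap, 40 mm across, 48 mm tall, loose, upright; point at its centre, half-way up.
- brush: Bystander: a brush about 170 mm long lying on the table, loose; x axis along its length.

How it is judged:
By the outcome, as a careful person would: the job done as asked, in the order asked, and still so for the second after the job is handed in, while the arm keeps its last pose, push and grip.
It also fails if it takes over 48 s, if anything falls off the work surface, if the arm or the gripper's body presses on something with over 40 N, if the wrist force passes 120 N, or if a joint passes its speed limit or range.

## Working session

There is one attempt and no reset: what is moved stays moved. The work goes in short steps, each a Python script; the robot and the scene stay as the last script left them, time stands still between calls to the robot, and variables do not carry over. Pictures are saved under pics/ and viewed, at most 10 in all, crops included, and the job is handed in when it is done.

```bash
mkdir -p pics; ls; cat > h.py <<'E'
import numpy as np, cv2
from scipy.spatial.transform import Rotation as R
from cell import manip, inverse_kinematics, cams, order
def cap(n):
    s=manip.state(); c=cams.capture(n)
    if n=="wrist":
        T=np.eye(4);T[:3,:3]=R.from_rotvec(s["tcp_rot"]).as_matrix();T[:3,3]=s["tool_pos"]
        c["T"]=T@np.array(c["T_tool_cam"])
    else:
        o=np.array(c["orientation"],float)
        T=np.eye(4);T[:3,:3]=o if o.shape==(3,3) else R.from_rotvec(o).as_matrix();T[:3,3]=c["position"];c["T"]=T
    return c
def slopes(c,uv):
    K=np.array(c["intrinsics"]);uv=np.asarray(uv,float).reshape(-1,1,2)
    return cv2.undistortPoints(uv,K,np.array([c["k1"],0,0,0,0.])).reshape(-1,2)
def pts(c,uv):  # depth points
    uv=np.asarray(uv).reshape(-1,2);s=slopes(c,uv);z=c["z_map"][uv[:,1].astype(int),uv[:,0].astype(int)]
    p=np.c_[s*z[:,None],z];p=p[z>0];return p@c["T"][:3,:3].T+c["T"][:3,3]
def plane(c,uv,h):
    s=slopes(c,uv);d=np.c_[s,np.ones(len(s))]@c["T"][:3,:3].T;o=c["T"][:3,3]
    return o+d*((h-o[2])/d[:,2])[:,None]
def mask(c,lo,hi):
    m=cv2.inRange(cv2.cvtColor(c["image"],cv2.COLOR_BGR2HSV),np.array(lo),np.array(hi))
    v,u=np.nonzero(m);return np.c_[u,v]
E
python3 - <<'E'
from h import *
for n in ("scene","side"):
    c=cap(n);cv2.imwrite(f"pics/{n}.png",c["image"]);print(n,c["orientation"],c["T"][:3,3],c["k1"],(c["z_map"]>0).mean())
print(manip.state())
E
```

```text
pics
scene [-1.46412732 -1.87574801  0.94767923] [1.57384738 0.25121254 0.90042669] -0.06083814708684363 0.99614453125
side [-0.15629751  2.71687165 -1.44914358] [0.35505311 1.12656056 0.84826266] -0.03272897206430974 0.99616796875
{'clock': 0.1, 'joint_pos': array([-1.27191777e+00,  2.64705212e-01,  1.60520500e+00,  1.59473935e-05,
        1.27369793e+00, -3.69035330e-02]), 'joint_velocities': array([ 6.67602180e-04, -1.02655451e-03, -3.92855320e-03, -8.04856996e-04,
       -1.85305978e-03, -2.96943330e-05]), 'tau': array([ 8.78683641e-04, -5.03616714e+01, -3.58071756e+01,  7.31709623e-02,
        2.33679602e-02, -5.15214606e-05]), 'tool_pos': array([ 0.22223389, -0.6367034 ,  0.23751156]), 'tcp_rot': array([-3.09544901e+00, -5.24629382e-01,  3.89523042e-04]), 'contact_force': array([-0.36355617, -0.42680316,  0.24320768]), 'moment': array([-0.04206503, -0.05016603, -0.05616277]), 'grasp_force': 0.0, 'gripper_width': 0.08808308883841816}
```

View pics/scene.png

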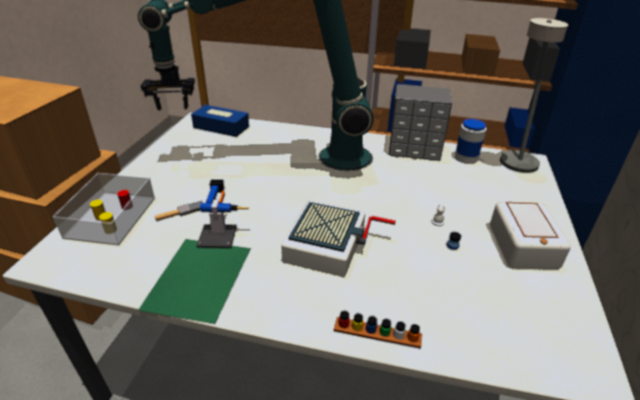

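View pics/side.png

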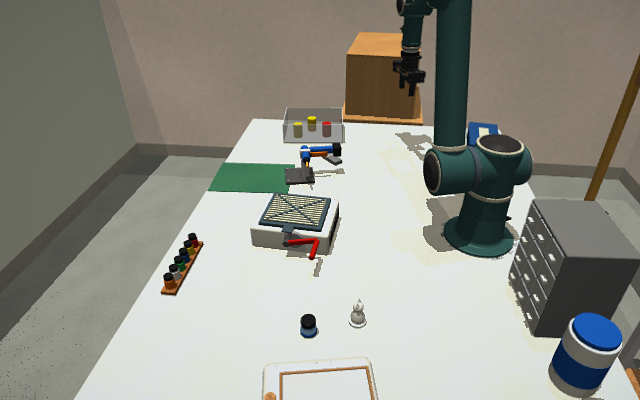

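The scene view shows the duster near (215,205), the extractor at (325,235) with its red lever at (375,225), the figurine at (440,215) and the jar at (455,240). In the side view they are at (320,155), (295,215), (305,245), (358,312) and (308,325). Next I'll measure by colour and depth.

```bash
python3 - <<'E'
from h import *
def rep(name,p):
    if len(p): print(name,len(p),"med",np.median(p,0).round(3),"min",np.percentile(p,3,0).round(3),"max",np.percentile(p,97,0).round(3))
rois={"scene":dict(d=(150,170,255,250),e=(280,195,400,275)),"side":dict(d=(280,135,345,190),e=(245,185,345,265))}
for n in rois:
    c=cap(n)
    def sel(lo,hi,r):
        m=mask(c,lo,hi);x0,y0,x1,y1=rois[n][r];return m[(m[:,0]>x0)&(m[:,0]<x1)&(m[:,1]>y0)&(m[:,1]<y1)]
    print(n)
    m=sel((105,150,60),(125,255,255),"d");p=pts(c,m);rep("blue",p)
    q=p[p[:,2]>.06][:,:2]; q=q-np.median(q,0);print(" blue dir",np.linalg.svd(q,full_matrices=False)[2][0])
    m=sel((5,120,80),(18,255,255),"d");print(m.min(0),m.max(0));p=pts(c,m);rep("orange",p)
    m=sel((0,180,80),(4,255,255),"e");p=pts(c,m);rep("red",p);
    # cluster of points above 65mm farthest
    m=np.array([(u,v) for v in range(rois[n]["e"][1],rois[n]["e"][3]) for u in range(rois[n]["e"][0],rois[n]["e"][2])])
    p=pts(c,m);t=p[(p[:,2]>.068)&(p[:,2]<.095)];t2=t[:,:2].astype(np.float32);rep("top",t);print(cv2.minAreaRect(t2))
    c3=cv2.resize(c["image"][rois[n]["d"][1]:rois[n]["d"][3],rois[n]["d"][0]:rois[n]["d"][2]],None,fx=5,fy=5,interpolation=cv2.INTER_CUBIC);cv2.imwrite(f"pics/d_{n}.png",c3)
E
```

```text
scene
blue 290 med [ 0.595 -0.33   0.112] min [ 0.501 -0.354  0.1  ] max [ 0.617 -0.26   0.117]
 blue dir [0.89735041 0.44131874]
[156 190] [246 219]
orange 127 med [ 0.567 -0.494  0.018] min [ 0.522 -0.531  0.009] max [ 0.595 -0.225  0.111]
red 96 med [0.501 0.18  0.077] min [0.492 0.16  0.061] max [0.572 0.238 0.082]
top 3498 med [0.597 0.054 0.087] min [ 0.48  -0.049  0.071] max [0.69  0.182 0.092]
((0.5774757862091064, 0.091671884059906), (0.2985486090183258, 0.2437451183795929), 85.56385803222656)
side
blue 178 med [ 0.563 -0.33   0.11 ] min [ 0.5   -0.346  0.097] max [ 0.608 -0.256  0.116]
 blue dir [-0.75764168 -0.65267074]
[306 151] [326 167]
orange 77 med [ 0.547 -0.303  0.101] min [ 0.517 -0.317  0.091] max [ 0.581 -0.282  0.109]
red 185 med [0.498 0.181 0.077] min [0.485 0.165 0.06 ] max [0.569 0.248 0.082]
top 3156 med [0.559 0.077 0.086] min [ 0.461 -0.035  0.07 ] max [0.682 0.19  0.091]
((0.5761397480964661, 0.0941796600818634), (0.3000520169734955, 0.23986242711544037), 85.36792755126953)
```

View pics/d_scene.png

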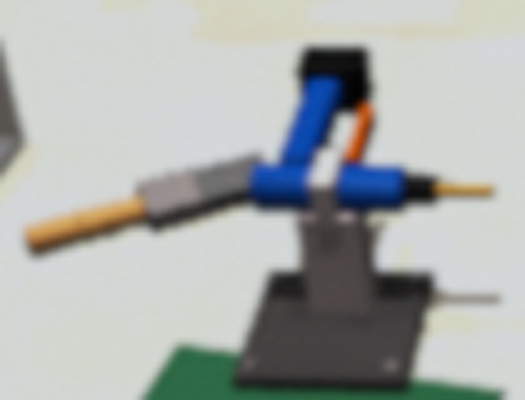

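The crop shows the nozzle pointing towards world +y and the grip running back towards the robot. The orange trigger is on the +y side of the grip, around (222,197) in the full picture, and a brush lies to the left. Now a close look with the wrist camera.

```bash
cat >> h.py <<'E'
def down(a,sgn=1):  # fingers close along direction angle a
    y=sgn*np.array([np.cos(a),np.sin(a),0]);z=np.array([0,0,-1.]);x=np.cross(y,z)
    return R.from_matrix(np.c_[x,y,z]).as_rotvec()
E
python3 - <<'E'
from h import *
print(R.from_rotvec(manip.state()["tcp_rot"]).as_matrix().round(2)); print(np.array(cams.capture("wrist")["T_tool_cam"]).round(3))
o=[down(np.pi/2+.2,s) for s in (1,-1)]
js=[inverse_kinematics([.53,-.33,.36],x) for x in o];print(js)
i=int(np.argmin([abs(j[5]) if j is not None else 9 for j in js]));print(i)
manip.move_pose([.53,-.33,.36],o[i]);manip.dwell(.3)
c=cap("wrist");cv2.imwrite("pics/w1.png",c["image"]);np.savez("w1.npz",**{k:np.array(v) for k,v in c.items()});print(manip.state()["clock"])
E
```

```text
[[ 0.94  0.33 -0.  ]
 [ 0.33 -0.94  0.  ]
 [ 0.   -0.   -1.  ]]
[[ 0.    -0.961 -0.278  0.072]
 [ 1.    -0.     0.001  0.001]
 [-0.001 -0.278  0.961 -0.145]
 [ 0.     0.     0.     1.   ]]
[array([-0.59679424,  0.11906766,  1.55524875,  0.        ,  1.46727624,
       -2.36759057]), array([-0.59679424,  0.11906766,  1.55524875,  0.        ,  1.46727624,
        0.77400208])]
1
2.2583
```

View pics/w1.png

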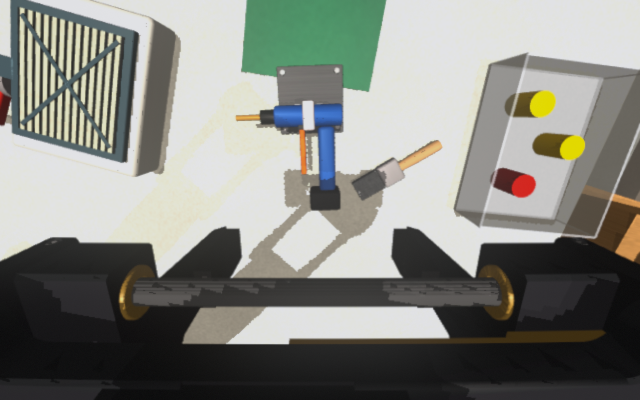

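The wrist picture shows the barrel along row 115 (x 235–343), the grip at (327,165), the orange trigger at (304,150), the battery at (325,197), and the brush head at (370,183), low on the table and clear of the finger path.

```bash
python3 - <<'E'
from h import *
c=dict(np.load("w1.npz"))
B=mask(c,(100,120,60),(130,255,255));B=B[(B[:,0]>270)&(B[:,0]<350)&(B[:,1]>95)&(B[:,1]<195)]
g=plane(c,B[B[:,1]>130],.113)[:,:2]; b=plane(c,B[B[:,1]<127],.113)[:,:2]
O=mask(c,(5,120,80),(18,255,255));O=O[(O[:,0]>290)&(O[:,0]<315)&(O[:,1]>120)&(O[:,1]<190)];t=plane(c,O,.109)[:,:2]
for n,p in(("grip",g),("barrel",b),("trig",t)):
    r=cv2.minAreaRect(p.astype(np.float32));d=cv2.fitLine(p.astype(np.float32),cv2.DIST_L2,0,.01,.01).ravel();print(n,len(p),r,d,np.degrees(np.arctan2(d[1],d[0])))
for n,m in(("z",B[B[:,1]>130]),("zt",O)):
    p=pts(c,m);print(n,np.median(p,0),np.percentile(p,[5,95],axis=0))
E
```

```text
grip 848 ((0.5412981510162354, -0.34464871883392334), (0.0842098817229271, 0.020928755402565002), 13.825377464294434) [ 0.97207886  0.23465437  0.54313755 -0.3442287 ] 13.571249
barrel 1123 ((0.5975782871246338, -0.30566900968551636), (0.02900904417037964, 0.09322021156549454), 11.44117546081543) [ 0.21921998 -0.97567546  0.5979567  -0.30706495] -77.33677
trig 229 ((0.5470821261405945, -0.30874088406562805), (0.06295717507600784, 0.007655910216271877), 13.433968544006348) [ 0.9727136   0.23200919  0.5479258  -0.30851424] 13.415389
z [ 0.54400558 -0.34438389  0.11203591] [[ 0.50470826 -0.35788388  0.11003883]
 [ 0.57881594 -0.33061398  0.11354458]]
zt [ 0.54833267 -0.30859984  0.10817968] [[ 0.51877842 -0.31598823  0.1064067 ]
 [ 0.57464707 -0.30070121  0.10946088]]
```

Measured geometry agrees with the given sizes: grip to trigger 33 mm against 34, and pinch to barrel axis 61 mm against 62. Squeezing now.

```bash
python3 - <<'E'
from h import *
o=down(np.radians(103.2),-1);P=[.5422,-.3366]
manip.move_pose(P+[.2],o);manip.move_linear(P+[.079],rate=.12);s=manip.state();print(s["tool_pos"],s["contact_force"])
manip.set_gripper(.03,force=30);s=manip.state();print(s["gripper_width"],s["grasp_force"],s["contact_force"],s["clock"])
manip.dwell(.4);c=cap("wrist");cv2.imwrite("pics/w2.png",c["image"][60:260,180:480].repeat(2,0).repeat(2,1))
manip.dwell(.6);s=manip.state();print(s["gripper_width"],s["grasp_force"],s["contact_force"],s["clock"])
manip.set_gripper(.088);manip.dwell(.3);c=cap("wrist");cv2.imwrite("pics/w3.png",c["image"][60:260,180:480].repeat(2,0).repeat(2,1));print(manip.state()["gripper_width"],manip.state()["contact_force"])
manip.move_linear(P+[.25],rate=.2)
cv2.imwrite("pics/w23.png",np.vstack([cv2.imread("pics/w2.png")[:300],cv2.imread("pics/w3.png")[:300]]))
print(manip.state()["clock"])
E
```

```text
[ 0.54296119 -0.33709575  0.08006702] [ 0.46401453 -0.78674364 -0.34252121]
0.039226169534750624 28.69238043693258 [-0.22904359  6.55707895  2.43605866] 4.9
0.03940570882282677 28.694259843741747 [-0.25732282  6.55859705  1.86908977] 5.95
0.08785162636040146 [ 0.89988565  0.36082637 -0.01348396]
8.15
```

View pics/w23.png

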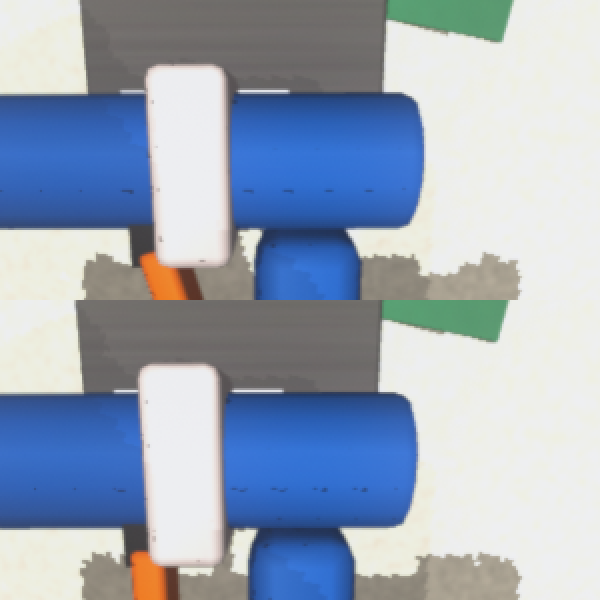

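The pair of pictures shows the trigger tilted in while squeezed (39 mm across) and straight again after release. Now to the lever.

```bash
python3 - <<'E'
from h import *
o=down(-np.pi/2+.0)
js=inverse_kinematics([.50,.19,.38],o);print(js)
manip.move_pose([.50,.19,.38],o);manip.dwell(.3)
c=cap("wrist");cv2.imwrite("pics/w4.png",c["image"]);np.savez("w4.npz",**{k:np.array(v) for k,v in c.items()});print(manip.state()["clock"])
E
```

```text
[ 3.16577957e-01 -5.91974733e-02  1.70288218e+00 -4.44089210e-16
  1.49790795e+00  1.88737428e+00]
10.4667
```

View pics/w4.png

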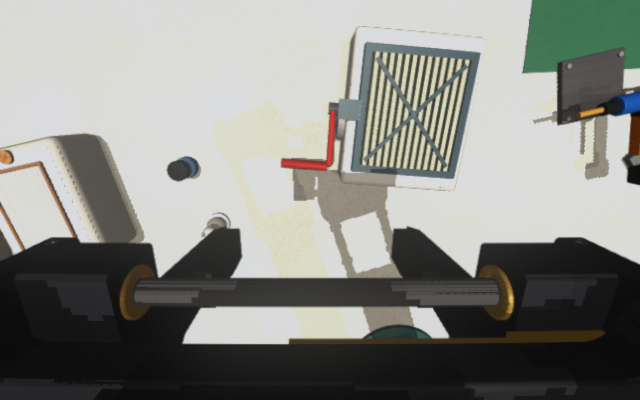

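The picture shows the red handle from (281,163) to (328,165), its arm running up to the cam at (335,110), and the extractor box at (350–485, 28–190). The figurine is at (215,222) and the jar at (183,168), both well to the outer side.

```bash
python3 - <<'E'
from h import *
c=dict(np.load("w4.npz"))
M=np.vstack([mask(c,(0,150,60),(6,255,255)),mask(c,(174,150,60),(180,255,255))]);M=M[(M[:,0]>270)&(M[:,0]<345)&(M[:,1]>95)&(M[:,1]<180)]
h=M[(M[:,0]<324)&(M[:,1]>145)];a=M[(M[:,1]<152)]
for n,m,z in(("handle",h,.073),("arm",a,.062)):
    p=plane(c,m,z)[:,:2].astype(np.float32);d=cv2.fitLine(p,cv2.DIST_L2,0,.01,.01).ravel();print(n,len(m),m.min(0),m.max(0),cv2.minAreaRect(p),d,np.degrees(np.arctan2(d[1],d[0])))
    q=pts(c,m);print(np.median(q,0),np.percentile(q,[3,97],axis=0))
# ends of handle incl. corner
p=plane(c,M[M[:,1]>157],.073);print("full handle y",p[:,1].min(),p[:,1].max(),"x",np.median(p[:,0]))
uv=np.array([(u,v) for v in range(15,200) for u in range(325,500)]);z=pts(c,uv)
for lo,hi in((.071,.079),(.083,.091)):
    t=z[(z[:,2]>lo)&(z[:,2]<hi)];t=t[(t[:,1]<.16)];print(lo,len(t),cv2.minAreaRect(t[:,:2].astype(np.float32)))
E
```

```text
handle 320 [282 159] [323 169] ((0.49406662583351135, 0.21052956581115723), (0.06875082105398178, 0.013046112842857838), 84.90066528320312) [0.07871566 0.9968971  0.49392855 0.21008961] 85.48525
[0.49532319 0.20957936 0.0795866 ] [[0.48827774 0.17856398 0.0764055 ]
 [0.50147688 0.24217059 0.08148728]]
arm 199 [328 111] [335 151] ((0.5461418628692627, 0.16317513585090637), (0.008404052816331387, 0.06452874839305878), 86.76673126220703) [ 0.9981588  -0.06065437  0.5463634   0.16331388] -3.4773736
[0.54702852 0.1639315  0.06625104] [[0.51718032 0.15904411 0.05817767]
 [0.57540936 0.16877472 0.07450905]]
full handle y 0.1636011025226057 0.2447869782074125 x 0.49411117773780944
0.071 4808 ((0.5737255215644836, 0.04718328267335892), (0.2106621414422989, 0.23695863783359528), 85.61048889160156)
0.083 14473 ((0.5742251873016357, 0.05468804016709328), (0.19958877563476562, 0.19077546894550323), 85.6170425415039)
```

```bash
cat > lv.py <<'E'
from h import *
ex=np.array([.997,-.077,0]);S=np.array([.5862,.206,.050])
def tcp(a): return S-ex*.095*np.cos(a)+np.array([0,0,.095*np.sin(a)-.019])
E
python3 - <<'E'
from lv import *
A=np.linspace(.25,np.pi/2,9)
best=None
for s in (1,-1):
    o=down(np.radians(-4.4),s);js=[inverse_kinematics(tcp(a),o) for a in A];print(s,[None if j is None else round(float(j[5]),2) for j in js])
    if all(j is not None for j in js) and best is None: best=o
o=best;np.save("o.npy",o)
p=tcp(.25);print(p)
manip.set_gripper(.06,force=20);manip.move_pose(p+[0,0,.1],o);manip.move_linear(p,rate=.12)
s=manip.state();print(s["tool_pos"],s["contact_force"])
manip.set_gripper(0.0,force=20);s=manip.state();print(s["gripper_width"],s["grasp_force"],s["contact_force"],s["clock"])
if .012<s["gripper_width"]<.02:
    for a in A[1:]:
        manip.move_linear(tcp(a),rate=.06);s=manip.state();print(round(a,2),s["tool_pos"].round(4),s["gripper_width"].round(4),s["contact_force"].round(1),s["moment"].round(2),s["clock"])
for n in ("scene","side"):
    c=cap(n);cv2.imwrite(f"pics/{n}2.png",c["image"]);np.savez(n+"2.npz",**{k:np.array(v) for k,v in c.items()})
ims=[cv2.resize(cv2.imread("pics/scene2.png")[150:290,270:430],None,fx=4,fy=4)[:,:400*1+240],]
b=cv2.resize(cv2.imread("pics/side2.png")[140:280,230:390],None,fx=4,fy=4)
cv2.imwrite("pics/l.png",cv2.resize(np.hstack([ims[0],b]),(800,350)))
E
```

```text
1 [0.44, 0.43, 0.43, 0.42, 0.41, 0.4, 0.39, 0.38, 0.37]
-1 [None, None, None, None, None, None, None, None, None]
[0.49442946 0.21308759 0.05450338]
[0.49517258 0.21336199 0.05526795] [ 0.29316495  0.74340937 -0.73794516]
0.014817254551792532 19.491541162133217 [-5.26295412  1.45736044  4.20026283] 14.0833Traceback (most recent call last):
  File "<stdin>", line 14, in <module>
AttributeError: 'float' object has no attribute 'round'
```

```bash
python3 - <<'E'
from lv import *
s=manip.state();print(s["tool_pos"],s["gripper_width"],s["contact_force"])
for a in np.linspace(.25,np.pi/2,9)[2:]:
    manip.move_linear(tcp(a),rate=.06);s=manip.state();print(round(a,2),s["tool_pos"].round(4),round(s["gripper_width"],4),s["contact_force"].round(1),s["moment"].round(2),s["clock"])
for n in ("scene","side"):
    c=cap(n);cv2.imwrite(f"pics/{n}2.png",c["image"]);np.savez(n+"2.npz",**{k:np.array(v) for k,v in c.items()})
a=cv2.resize(cv2.imread("pics/scene2.png")[150:290,270:430],None,fx=4,fy=4)
b=cv2.resize(cv2.imread("pics/side2.png")[140:280,230:390],None,fx=4,fy=4)
cv2.imwrite("pics/l.png",cv2.resize(np.hstack([a,b]),(800,350)))
E
```

```text
[0.49862048 0.21261839 0.06930246] 0.01441993411728563 [-4.25657223  2.93624157 -2.76211807]
0.58 [0.5076 0.212  0.0835] 0.0141 [-0.8  1.5 -4. ] [0.18 0.1  0.02] 14.9
0.75 [0.5189 0.2111 0.0954] 0.0137 [  5.7   1.7 -13. ] [ 0.13 -0.88 -0.01] 15.3083
0.91 [0.5294 0.2101 0.1052] 0.0141 [  6.6   0.9 -14. ] [ 0.22 -0.71  0.04] 15.7167
1.08 [0.5415 0.2092 0.1139] 0.0143 [  4.9   2.4 -17.3] [ 0.24 -0.6  -0.04] 16.125
1.24 [0.5555 0.2081 0.1209] 0.0145 [  0.9   1.8 -15. ] [ 0.09 -0.04  0.03] 16.5333
1.41 [0.571  0.207  0.1257] 0.0148 [-3.3 -1.  -5.4] [-0.16  0.59 -0.03] 16.9417
1.57 [0.5861 0.2058 0.1268] 0.0149 [-6.1 -1.  -4.1] [-0.23  0.88 -0.05] 17.35
```

View pics/l.png

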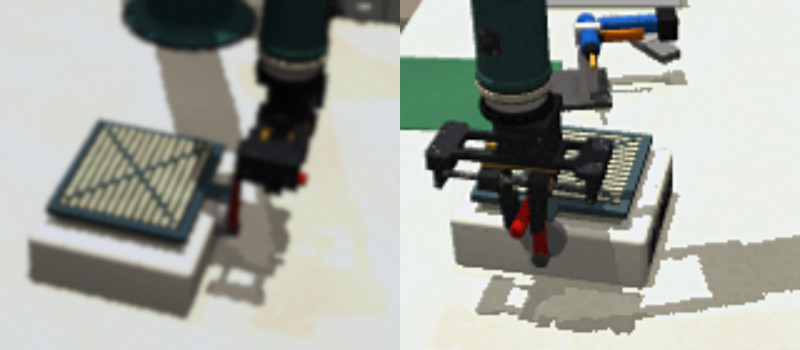

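The side crop shows the cassette raised, with the handle held between the fingers at (520,225) and the shaft end at (540,258). I'll check the handle and cassette numerically.

```bash
python3 - <<'E'
from lv import *
for n,(x0,y0,x1,y1) in dict(scene=(270,150,430,290),side=(230,140,390,280)).items():
    c=dict(np.load(n+"2.npz"));M=np.vstack([mask(c,(0,150,50),(6,255,255)),mask(c,(174,150,50),(180,255,255))]);M=M[(M[:,0]>x0)&(M[:,0]<x1)&(M[:,1]>y0)&(M[:,1]<y1)]
    p=pts(c,M);q=p[p[:,1]>.185];print(n,len(M),"handle",len(q),np.median(q,0).round(4),np.percentile(q,[5,95],axis=0).round(4).tolist())
    q=p[p[:,1]<.18];print(" arm",len(q)); 
    if len(q):
        for lo in np.arange(.04,.15,.02):
            k=q[(q[:,2]>lo)&(q[:,2]<lo+.02)]
            if len(k):print("  z",lo.round(2),len(k),np.median(k,0).round(4),k[:,0].min().round(4),k[:,0].max().round(4))
    uv=np.array([(u,v) for v in range(y0,y1) for u in range(x0,x1)]);t=pts(c,uv)
    t=t[(t[:,1]<.11)&(t[:,1]>-.02)&(t[:,0]>.5)&(t[:,0]<.65)&(t[:,2]>.08)&(t[:,2]<.125)];print(" cassette z",np.percentile(t[:,2],[10,50,80,90]).round(4))
E
```

```text
scene 30 handle 10 [0.5945 0.2334 0.1546] [[0.5911, 0.2321, 0.1493], [0.68, 0.2367, 0.2211]]
 arm 20
  z 0.06 7 [0.5883 0.1644 0.0716] 0.5849 0.5902
  z 0.08 6 [0.5887 0.1633 0.0883] 0.5864 0.5915
  z 0.1 6 [0.5891 0.162  0.1107] 0.5844 0.5917
  z 0.12 1 [0.5883 0.1608 0.1224] 0.5883 0.5883
 cassette z [0.1029 0.1052 0.1066 0.1075]
side 128 handle 78 [0.5861 0.2269 0.1504] [[0.5806, 0.1979, 0.143], [0.594, 0.2423, 0.1546]]
 arm 49
  z 0.04 3 [0.5778 0.1675 0.0591] 0.5745 0.5859
  z 0.06 33 [0.582  0.1675 0.072 ] 0.5739 0.589
  z 0.08 13 [0.5764 0.1665 0.0839] 0.5735 0.5879
 cassette z [0.102  0.104  0.1055 0.106 ]
```

The arm's face is vertical to within about 1°, the handle is directly above the shaft, and the cassette is at about 104 mm against an expected 103. Nothing else was touched.

```bash
python3 - <<'E'
from lv import *
manip.dwell(.5);s=manip.state();print(s["tool_pos"],s["gripper_width"],s["grasp_force"],s["contact_force"],s["clock"]);print(order.close_job())
E
```

```text
[0.58588274 0.2058788  0.12685138] 0.014489166886150736 20.09502276778221 [-5.09697841 -1.6552621  -4.01996872] 17.95
the job is handed in; nothing more can be done
None
```

The job is handed in at 18 s: the trigger was fully squeezed for about a second and sprang back out, and the fingers are holding the cam lever straight up, with the cassette raised to about 104 mm; the figurine, jar and brush were not touched.

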